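# Shut the seal case and hand up the valve ball in its dish

## Robot

A 6-joint arm with a two-finger parallel gripper is mounted at the origin on the work surface. World frame = base frame: x ahead of the robot, y to its left, z up, the work surface at z = 0. Lengths are in m, angles in rad, forces in N, time in s.
With the tool pointing down it reaches from about 0.35 to 0.775 m from the base axis. Payload 7.3 kg.
Tool frame: the origin (TCP) lies on the front face of the gripper's body, between the roots of the fingers; the fingertips stand 66 mm ahead of it and the grasp point (between the pads) lies 47 mm ahead of it; z points along the fingers, y is the direction in which the jaws open and shut (so a half turn about z gives the same grasp; the last joint's range is limited). The gripper opens to 92 mm and grips with 3 to 60 N. Pads are 19 mm wide; open, the fingers measure 130 mm over their backs; the gripper's body (75 mm by 190 mm) begins 47 mm behind the grasp point.
Start: joints at [1.169, 0.342, 1.524, -0, 1.275, -0.146], TCP at [0.133, 0.508, 0.292] pointing down, gripper open.
Joint ranges: [-2.53, 2.53], [-0.77, 2.02], [0.04, 2.7], [-1, 4.14], [0.28, 2.66], [-3.11, 3.11]. Speed limits (rad/s): [2.57, 2.57, 3.14, 3.14, 3.14, 3.14].

## Interface

Orientations are given as [roll, pitch, yaw] about the fixed x, y, z axes, in that order (R = Rz(yaw) Ry(pitch) Rx(roll)).
In Python, from cell import observe, read_camera, hand_in, search_frame, tip_of gives the robot as it stands. The module is installed in compiled form; this text tells all that it offers.
- The arm moves only by the tool apply_moves, never from a script. Its argument "motion" is a list of rows, each an object with "offset": the shift along the tool's x, y, z in mm, a list of three; "rotation": the turn, a rotation vector about the tool's x, y, z in rad, a list of three. In form: [{"offset": [x, y, z], "rotation": [rx, ry, rz]}, ...]. A call has 1 to 12 rows; each row shifts and turns the pose as measured when the row begins, along the tool's axes as they then stand; what a row does not reach is not made up. A row lasts 1/12 s, in which the tool goes at most 41.7 mm and 7.16 degrees, less where a joint would pass 70% of its speed; a pose out of reach is approached as far as the arm can. A call with a gripper value outside its range is refused whole. "grip" is the closure, from 0 (fully open) to 1 (shut), set as the call begins (left out, the last holds). The fingers move at their own pace and stop on an object; "grip_force" is the grip in N (left out, the last holds). Time passes only in rows, so rows that do not move let the fingers close. It gives the time, the measured TCP pose, the force and the opening at its end, in the units of the state.
- observe(): the state, without advancing time (a new reading comes with each control period).
- read_camera(name): name is "side" or "top"; returns a dict with "img" (400x640x3 uint8, red, green, blue), "camera_matrix" (3x3 intrinsics, pixels), "D" ([k1, k2, p1, p2, k3] as OpenCV has them; the pictures are not rectified), "R" (3x3) and "t" (3): a world point X has camera coordinates R X + t. Camera axes: x right, y down, z forward; pixel columns grow to the right and rows downward; lengths in m; the calibration is good to about 2 mm. A picture is of the moment at which its call begins. There is no depth.
- hand_in(): hands the job in, once; it reports no verdict.
Trained networks look in a picture, given as the dict that the camera call returned (one of the last four; its "shot" number tells which), for a name from the list of things; names that differ only in an ending like _2 or _b are one class to them, and where a whole thing is asked for, a point or a joint stands for the part that bears it (a point fixed in the world has none). Each returns a list of dicts, best first, with "score" (0 to 1); they miss things now and then, are a little off and sometimes report something else, mostly with a low value. They report only what shows in the picture. A call takes as long as a camera call.
- search_frame(query, picture): "location" ([x, y, z] in m, in world coordinates, good to about 4 mm: the middle of the surface that is visible of it).
- tip_of(query, picture): "location" ([x, y, z] in m, in world coordinates, good to about 4 mm: a listed point, or the origin of a listed thing).
The state is a dict: "time": time; "qpos": joint angles; "qvel": joint speeds; "joint_efforts": joint torques, N m; "tool_pos": TCP position; "tool_rot": TCP orientation; "contact_force": force on the tool from outside, world axes, zero at the start; "torque": the same for the moment, N m; "opening": finger opening in m.
Only numpy, scipy, OpenCV 4.12 (cv2) and the standard library are available. Lean on these libraries where they do the work, as an engineer would, in place of code of your own. Each camera call takes 0.05 s, during which the arm holds its last target.

## Task

I am refitting the washing-machine waste valve. Gently lower the lid of the seal case that leans out over the little steel dish until it is fully shut; then pick the dish up by one of its two handles, turn it a quarter turn so that its free handle points straight out over the drawer front for me to take, and finish still holding it there, over the drawer and at least 12 cm above the drawer floor. Keep the dish level all the time so that the loose ball stays in its middle, and leave the other things where they are.

Things in the scene. Friction and masses are not known exactly. Their poses are not given: they have to be found in the camera images.
- drawer: Grey plastic pull-out drawer, fixed in place, inside 410 (x) by 550 (y) mm, its inner floor 15 mm above the work surface, side and rear walls 65 mm high, front panel 82 mm high at its +x end. Origin: centre of its underside, at work-surface height; its +x axis points out through the drawer front (away from the robot), z up
- drawer_rear (a point): middle of the top edge of the drawer's rear wall (the end nearest the robot), 65 mm above the work surface
- drawer_floor (a point): centre of the drawer's inner floor, 15 mm above the work surface; axes as the drawer
- case: Black compartment case of tap washers, fixed on the drawer floor, 100 (x) by 170 (y) by 42 mm high, with a teal hinged lid; origin at the centre of its underside. The lid hinges along the case's far (+x) top edge, parallel to its y axis
- lid (a joint): lid angle in rad: 0 fully shut (lid flat on the case), grows as it opens, about 1.57 upright; it starts at 1.75 to 2.0, leaning out over the dish. A stiff hinge (0.06 N m of friction) holds the lid at any angle; about 1.5 N at its free edge moves it
- lid_hinge (a point): middle of the lid's hinge line, 42 mm above the drawer floor. The lid panel is 103 mm from hinge to free edge, 176 mm wide, 4 mm thick; shut, its top is 4 mm above this point. Site axes turn with the lid: -x along the panel to its free edge, z out of its outer face
- lid_tab (a point): thumb tab in the middle of the lid's free edge, 109 mm from the hinge, 40 mm wide; on its outer face
- dish: Small round steel dish, 134 mm over the rim, 22 mm high, 0.2 kg, standing on the drawer floor behind the case (on its +x side); shallow dished inside, 60 mm inner radius, surface 4 mm up in the middle and 20 mm at the rim. Origin at the centre of its underside, z up. Two black handles stick out on its +y and -y sides. At the start its y axis lies roughly across the drawer
- handle_a (a point): centre of the black handle on the dish's +y side, 83 mm from the dish's middle and 24 mm above its underside: a level block 24 mm wide (dish x), 40 mm long (dish y), 14 mm thick
- handle_b (a point): centre of the same handle on the dish's -y side
- dish_middle (a point): middle of the dish's inner surface, 4 mm above its underside
- ball_center (a point): centre of the orange valve ball, 26 mm across, 20 g, that lies loose in the middle of the dish and rolls when the dish is tipped or jerked
- wrench: chrome pipe wrench, about 210 by 50 by 16 mm, lying across the drawer near its front; origin under its middle; leave alone
- scraper: blue plastic scraper, about 180 by 56 by 14 mm, lying across the drawer near its front; origin under its middle; leave alone
- plug: white silicone plug on a steel base, 52 mm across, 36 mm high, near the drawer front; origin at the centre of its underside; leave alone
- spray_bottle: closed purple spray bottle, 68 mm across, 192 mm high, with a white trigger head that reaches 60 mm to one side, in a rear corner of the drawer; origin at the centre of its underside; leave alone
- jam_jar: glass jam jar with a red twist cap, 66 mm across, 95 mm high, in the other rear corner of the drawer; origin at the centre of its underside; leave alone
- tape_reel: white reel of thread tape, 54 mm across, 16 mm high, lying left of the drawer; origin at the centre of its underside; leave alone

How it is judged:
On the way, in this order (a step that is already met when the one before it is completed fails the run):
1. the lid of the seal case is fully shut, with the dish still standing on the drawer floor (value of joint lid below 0.06 rad and z of dish in the frame of drawer_floor below 0.01 m), for 0.2 s.
2. the dish is lifted clear of the drawer floor, the ball in its middle (z of dish in the frame of drawer_floor above 0.04 m and horizontal distance between ball_center and dish_middle below 0.02 m and z of ball_center in the frame of dish below 0.03 m), for 0.1 s.
At the end, for the whole second after the job is handed in: Lid shut (within 0.06 rad); gripper alone holds the dish by a handle, still, level within 0.12 rad, over the drawer and 120 mm or more above its floor; long axis within 0.2 rad of the drawer's x, free handle towards the front; ball within 15 mm of the dish's middle (value of joint lid below 0.06 rad and z of dish in the frame of drawer_floor above 0.12 m and x of dish in the frame of drawer_floor between -0.17 and 0.21 m and y of dish in the frame of drawer_floor between -0.28 and 0.28 m and contact force between the fingers and dish above 1 N and ((distance between the grasp point and handle_a below 0.04 m and y of drawer_rear in the frame of dish above 0 m) or (distance between the grasp point and handle_b below 0.04 m and y of drawer_rear in the frame of dish below 0 m)) and angle between the y axis of dish and the x axis of drawer, either way round below 0.2 rad and angle between dish's own z axis and vertical below 0.12 rad and horizontal distance between ball_center and dish_middle below 0.015 m and z of ball_center in the frame of dish below 0.03 m and linear speed of dish below 0.03 m/s and contact force between dish and spray_bottle below 0.1 N and contact force between dish and jam_jar below 0.1 N and contact force between dish and case below 0.1 N and contact force between dish and drawer below 0.1 N); the arm keeps its last pose, push and grip.
It fails at once if the dish is tipped by more than 0.25 rad (angle between dish's own z axis and vertical above 0.25 rad).
It fails at once if the ball rolls more than 30 mm from the middle of the dish (horizontal distance between ball_center and dish_middle above 0.03 m).
It fails at once if the lid is slammed: it falls the last 0.15 rad faster than 2 rad/s (value of joint lid below 0.15 rad and velocity of joint lid below -2 rad/s).
It fails at once if one of the other things is shifted or knocked over by more than 30 mm (distance of any of wrench, scraper, plug, spray_bottle, jam_jar, tape_reel from where it was at the start of the episode above 0.03 m or angle between any of wrench, scraper, plug, spray_bottle, jam_jar, tape_reel's own z axis and vertical above 0.5 rad).
It also fails if it takes over 72 s, if anything falls off the work surface, if the arm or the gripper's body presses on something with over 40 N, if the wrist force passes 120 N, or if a joint passes its speed limit or range.

## Working session

There is one attempt and no reset: what is moved stays moved. The work goes in short steps, Python scripts to look and compute and a tool call to move; the robot and the scene stay as the last step left them, time stands still between calls to the robot, and variables do not carry over. Pictures are saved under pics/ and viewed, and the job is handed in when it is done.

Besides the shell and the picture viewer there is one more tool, called by a JSON object that holds its "fn" and its "kwargs". apply_moves: Moves the arm, as the interface text tells. Its arguments: {"type":"object","properties":{"motion":{"type":"array"},"grip":{"type":"number"},"grip_force":{"type":"number"}},"required":["motion"]}

```bash
mkdir -p pics; cat > look.py <<'E'
import cv2,sys
from cell import *
def snap(n,tag):
    p=read_camera(n); cv2.imwrite(f'pics/{tag}_{n}.png',p['img'][:,:,::-1]); return p
E
python3 - <<'E'
from look import *
import numpy as np
s=observe(); print(s)
for n in ('side','top'):
    p=snap(n,'a'); print(n,p['camera_matrix'].tolist(),p['R'].tolist(),p['t'].tolist())
    for q in ['drawer_rear','drawer_floor','case','lid_hinge','lid_tab','dish','handle_a','handle_b','dish_middle','ball_center','spray_bottle','jam_jar','wrench','scraper','plug']:
        print(q,[(np.round(d['location'],3).tolist(),round(d['score'],2)) for d in tip_of(q,p)][:3])
print(observe()['time'])
E
```

```text
{'time': 0.0, 'qpos': array([ 1.16899509e+00,  3.42704314e-01,  1.52501585e+00, -3.57507718e-05,
        1.27540567e+00, -1.46024241e-01]), 'qvel': array([ 0.0019753 ,  0.00148175, -0.00124118, -0.00026147, -0.00139449,
       -0.00031468]), 'joint_efforts': array([ 9.24600099e-04, -4.31233943e+01, -2.44222909e+01,  7.19997799e-02,
        5.57714654e-02, -1.28970328e-04]), 'tool_pos': array([0.13269975, 0.5076309 , 0.29155485]), 'tool_rot': array([-3.14007081e+00, -1.89264457e-04,  2.88582595e+00]), 'contact_force': array([ 0.16742132,  0.10537185, -0.35356826]), 'torque': array([-0.00043205,  0.02184294, -0.02524566]), 'opening': 0.09192754642716625}
side [[362.7227873769104, 0.0, 321.1984354555901], [0.0, 362.7227873769104, 197.7765960168473], [0.0, 0.0, 1.0]] [[0.9683145133774832, 0.2492497683809538, 0.015542076584836058], [0.1747733105665386, -0.6318956885087375, -0.7550908082857856], [-0.17838523788738872, 0.7338817287588714, -0.6554359733015499]] [-0.5857343434328719, 0.024881993242376752, 0.8401253562474104]
drawer_rear [([0.392, -0.0, 0.063], 0.7), ([0.656, -0.092, 0.037], 0
[... 1230 characters left out ...]
, -0.021, 0.015], 0.53)]
drawer_floor []
case [([0.498, -0.02, 0.014], 0.78)]
lid_hinge [([0.549, -0.01, 0.053], 0.59)]
lid_tab [([0.583, -0.01, 0.162], 0.95)]
dish [([0.633, -0.016, 0.015], 0.96)]
handle_a [([0.66, -0.089, 0.039], 0.61)]
handle_b [([0.66, -0.089, 0.039], 0.61)]
dish_middle [([0.629, -0.013, 0.022], 0.82), ([0.767, 0.146, 0.014], 0.5)]
ball_center [([0.765, 0.147, 0.014], 0.49), ([0.626, -0.017, 0.029], 0.45)]
spray_bottle [([0.486, -0.23, 0.016], 0.85), ([0.766, 0.146, 0.014], 0.23), ([0.546, -0.012, 0.055], 0.21)]
jam_jar [([0.478, 0.228, 0.015], 0.67)]
wrench [([0.768, -0.15, 0.015], 0.66)]
scraper []
plug [([0.759, 0.011, 0.012], 0.52), ([0.766, -0.15, 0.018], 0.16)]
1.6
```

View pics/a_side.png

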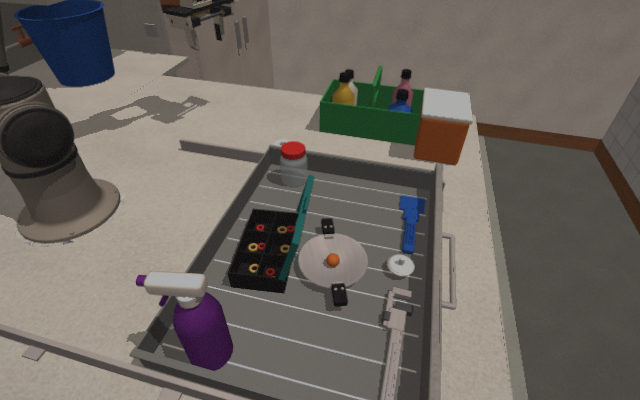

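View pics/a_top.png

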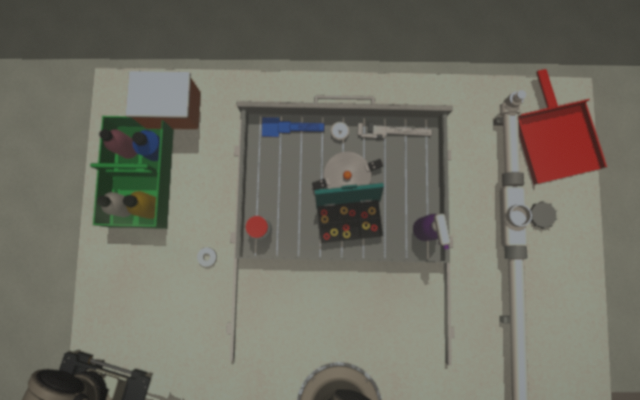

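The side view shows the lid's teal tab near (310,180), leaning over the dish. The ball is at (333,260), and the handles are at (328,226) and (340,294). In the top view the lid edge runs (317,190)–(383,184), so the case is turned about 0.1 rad. The dish is turned about 0.32 rad. I'll move over to the far side of the lid.

```bash
cat > plan.py <<'E'
import numpy as np
from scipy.spatial.transform import Rotation as Ro
from cell import observe
def go(p,yaw,n,pitch=0,roll=np.pi):
    s=observe(); a=Ro.from_euler('xyz',s['tool_rot']); b=Ro.from_euler('xyz',[roll,pitch,yaw])
    rv=(a.inv()*b).as_rotvec(); d=(np.array(p)-s['tool_pos'])/n
    print('at',s['tool_pos'].round(4),s['tool_rot'].round(3),'t',round(s['time'],2),'F',s['contact_force'].round(1))
    for i in range(n):
        r=a*Ro.from_rotvec(rv*i/n)
        print(i,(r.inv().apply(d)*1000).round(1).tolist(),(rv/n).round(4).tolist())
E
python3 - <<'E'
from plan import *
go([0.615,-0.008,0.285],3.25,20)
import cv2
im=cv2.imread('pics/a_top.png')[90:270,225:465]; cv2.imwrite('pics/a_zoom.png',cv2.resize(im,None,fx=3.3,fy=3.3,interpolation=cv2.INTER_CUBIC))
E
```

```text
at [0.1328 0.5079 0.2922] [3.141 0.    2.886] t 1.6 F [ 0.2  1.2 -0.9]
0 [-29.9, -18.9, 0.4] [0.0, 0.0, -0.0182]
1 [-29.5, -19.4, 0.4] [0.0, 0.0, -0.0182]
2 [-29.1, -19.9, 0.4] [0.0, 0.0, -0.0182]
3 [-28.8, -20.5, 0.4] [0.0, 0.0, -0.0182]
4 [-28.4, -21.0, 0.4] [0.0, 0.0, -0.0182]
5 [-28.0, -21.5, 0.4] [0.0, 0.0, -0.0182]
6 [-27.6, -22.0, 0.4] [0.0, 0.0, -0.0182]
7 [-27.2, -22.5, 0.4] [0.0, 0.0, -0.0182]
8 [-26.8, -23.0, 0.4] [0.0, 0.0, -0.0182]
9 [-26.4, -23.5, 0.4] [0.0, 0.0, -0.0182]
10 [-25.9, -24.0, 0.4] [0.0, 0.0, -0.0182]
11 [-25.5, -24.4, 0.4] [0.0, 0.0, -0.0182]
12 [-25.1, -24.9, 0.4] [0.0, 0.0, -0.0182]
13 [-24.6, -25.3, 0.4] [0.0, 0.0, -0.0182]
14 [-24.1, -25.8, 0.4] [0.0, 0.0, -0.0182]
15 [-23.7, -26.2, 0.4] [0.0, 0.0, -0.0182]
16 [-23.2, -26.6, 0.4] [0.0, 0.0, -0.0182]
17 [-22.7, -27.1, 0.4] [0.0, 0.0, -0.0182]
18 [-22.2, -27.5, 0.4] [0.0, 0.0, -0.0182]
19 [-21.7, -27.9, 0.4] [0.0, 0.0, -0.0182]
```

View pics/a_zoom.png

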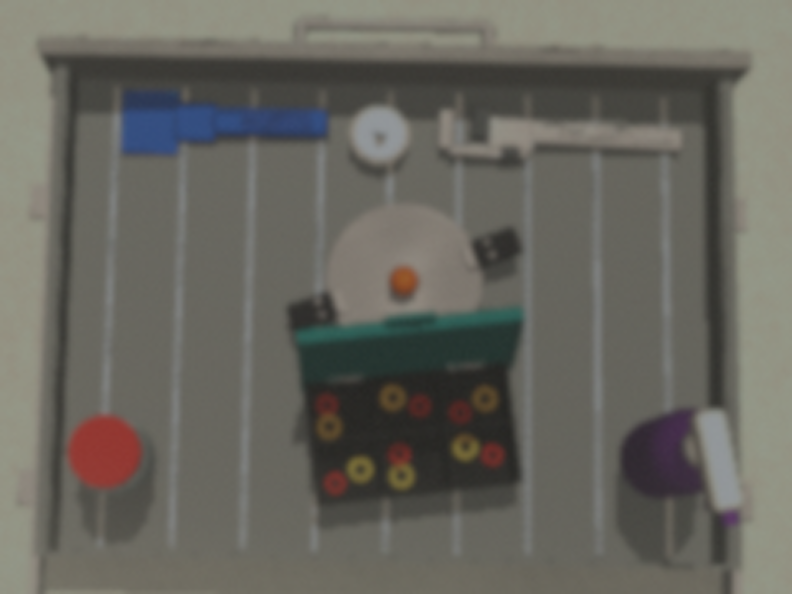

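The zoom shows the drawer almost square to the world, with the case and dish turned by small amounts as estimated. I'm moving now with the fingers closing.

{"fn": "apply_moves", "kwargs": {"motion": [{"offset": [-30, -19, 0], "rotation": [0, 0, -0.02]}, {"offset": [-30, -19, 0], "rotation": [0, 0, -0.02]}, {"offset": [-29, -20, 0], "rotation": [0, 0, -0.02]}, {"offset": [-29, -20, 0], "rotation": [0, 0, -0.02]}, {"offset": [-28, -21, 0], "rotation": [0, 0, -0.02]}, {"offset": [-28, -21, 0], "rotation": [0, 0, -0.02]}, {"offset": [-28, -22, 0], "rotation": [0, 0, -0.02]}, {"offset": [-27, -22, 0], "rotation": [0, 0, -0.02]}, {"offset": [-27, -23, 0], "rotation": [0, 0, -0.02]}, {"offset": [-26, -23, 0], "rotation": [0, 0, -0.02]}, {"offset": [-26, -24, 0], "rotation": [0, 0, -0.02]}, {"offset": [-26, -24, 0], "rotation": [0, 0, -0.02]}], "grip": 1, "grip_force": 10}}

```text
time: 2.6
tool_pos: [0.4361, 0.197, 0.2924]
tool_rot: [3.137, 0.003, -3.133]
contact_force: [0.1, -0.3, 0.1]
opening: 0.0165
```

```bash
python3 -c "
from plan import *
go([0.618,-0.008,0.285],3.25,9)"
```

```text
at [0.4361 0.197  0.2924] [ 3.137e+00  3.000e-03 -3.133e+00] t 2.6 F [ 0.1 -0.3  0.1]
0 [-20.0, -22.9, 0.8] [0.0005, 0.0003, -0.0111]
1 [-19.8, -23.2, 0.8] [0.0005, 0.0003, -0.0111]
2 [-19.5, -23.4, 0.8] [0.0005, 0.0003, -0.0111]
3 [-19.2, -23.6, 0.8] [0.0005, 0.0003, -0.0111]
4 [-19.0, -23.8, 0.8] [0.0005, 0.0003, -0.0111]
5 [-18.7, -24.0, 0.8] [0.0005, 0.0003, -0.0111]
6 [-18.4, -24.2, 0.8] [0.0005, 0.0003, -0.0111]
7 [-18.2, -24.4, 0.8] [0.0005, 0.0003, -0.0111]
8 [-17.9, -24.6, 0.8] [0.0005, 0.0003, -0.0111]
```

{"fn": "apply_moves", "kwargs": {"motion": [{"offset": [-20, -23, 0], "rotation": [0, 0, -0.011]}, {"offset": [-20, -23, 0], "rotation": [0, 0, -0.011]}, {"offset": [-20, -23, 0], "rotation": [0, 0, -0.011]}, {"offset": [-19, -24, 0], "rotation": [0, 0, -0.011]}, {"offset": [-19, -24, 0], "rotation": [0, 0, -0.011]}, {"offset": [-19, -24, 0], "rotation": [0, 0, -0.011]}, {"offset": [-18, -24, 0], "rotation": [0, 0, -0.011]}, {"offset": [-18, -24, 0], "rotation": [0, 0, -0.011]}, {"offset": [-18, -25, 0], "rotation": [0, 0, -0.011]}, {"offset": [0, 0, 0], "rotation": [0, 0, 0]}]}}

```text
time: 3.43
tool_pos: [0.6297, -0.0259, 0.2913]
tool_rot: [3.138, 0.006, -3.035]
contact_force: [-0.7, -0.0, -0.6]
opening: 0.0009
```

```bash
python3 - <<'E'
from look import *
from plan import *
p=snap('side','b')
for q in ['lid_tab','handle_a','dish_middle','ball_center']:
    print(q,[(np.round(d['location'],3).tolist(),round(d['score'],2)) for d in tip_of(q,p)][:3])
go([0.618,-0.008,0.212],3.25,4)
E
```

```text
lid_tab [([0.584, -0.008, 0.166], 0.69), ([0.629, -0.009, 0.017], 0.68)]
handle_a [([0.603, 0.064, 0.036], 0.64), ([0.654, -0.095, 0.038], 0.62)]
dish_middle [([0.632, -0.011, 0.017], 0.56)]
ball_center [([0.627, -0.011, 0.033], 0.51)]
at [ 0.6266 -0.0204  0.2924] [ 3.136  0.005 -3.031] t 3.68 F [0.2 0.7 0. ]
0 [1.9, 3.2, 20.1] [0.0014, 0.0012, 0.0005]
1 [1.9, 3.2, 20.1] [0.0014, 0.0012, 0.0005]
2 [1.9, 3.3, 20.1] [0.0014, 0.0012, 0.0005]
3 [1.8, 3.3, 20.1] [0.0014, 0.0012, 0.0005]
```

View pics/b_side.png

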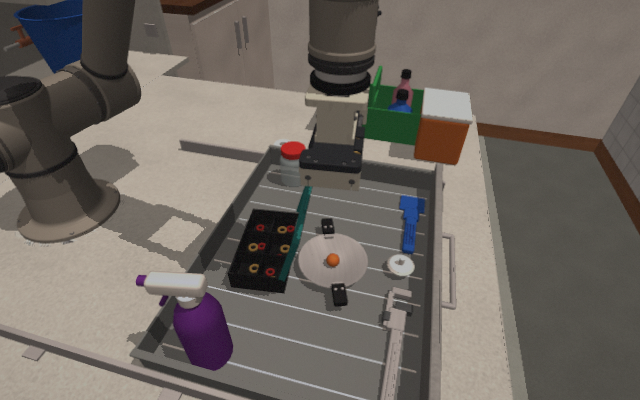

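```bash
python3 - <<'E'
from look import *
from plan import *
p=snap('side','b2')
s=observe(); r=Ro.from_euler('xyz',s['tool_rot'])
for v in ([0,0,0],[0,0,.066],[.0375,.095,0],[-.0375,.095,0],[.0375,-.095,0],[-.0375,-.095,0]):
    X=(r.apply(v)+s['tool_pos']); uv=cv2.projectPoints(X[None],cv2.Rodrigues(p['R'])[0],p['t'],p['camera_matrix'],np.array(p['D']))[0].ravel(); print(v,uv.round())
im=cv2.imread('pics/b2_side.png')[100:220,250:420]; cv2.imwrite('pics/b_z.png',cv2.resize(im,None,fx=4,fy=4))
E
```

```text
[0, 0, 0] [336. 146.]
[0, 0, 0.066] [334. 182.]
[0.0375, 0.095, 0] [319. 113.]
[-0.0375, 0.095, 0] [365. 117.]
[0.0375, -0.095, 0] [297. 185.]
[-0.0375, -0.095, 0] [357. 191.]
```

View pics/b_z.png

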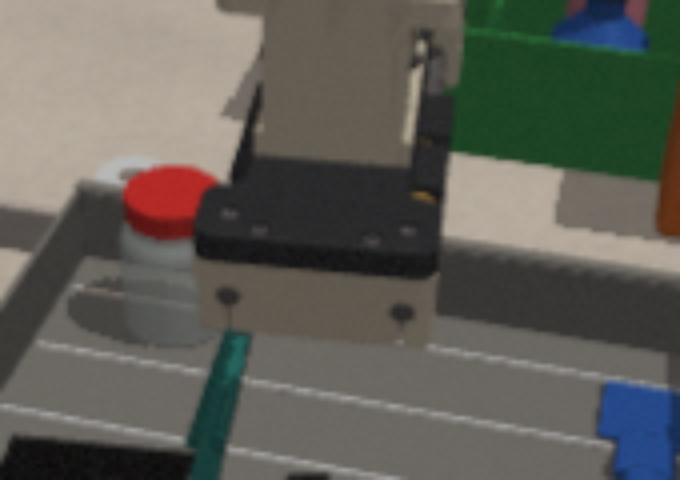

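The fingers are hidden behind the gripper body at (334,182), and the projection agrees with that. I'm descending on the far side of the lid.

{"fn": "apply_moves", "kwargs": {"motion": [{"offset": [2, 3, 20], "rotation": [0, 0, 0]}, {"offset": [2, 3, 20], "rotation": [0, 0, 0]}, {"offset": [2, 3, 18], "rotation": [0, 0, 0]}, {"offset": [2, 3, 15], "rotation": [0, 0, 0]}, {"offset": [0, 0, 5], "rotation": [0, 0, 0]}, {"offset": [0, 0, 0], "rotation": [0, 0, 0]}]}}

```text
time: 4.23
tool_pos: [0.6157, -0.0022, 0.2165]
tool_rot: [3.138, 0.012, -3.023]
contact_force: [0.3, 0.5, -0.9]
opening: 0.0007
```

```bash
cat > lid.py <<'E'
from plan import *
import sys
# arc: corner (tool +x side of tip, 9.5mm) follows outer lid face
c=np.array([.994,.11]); h=np.array([.548,-.0125]); hz=.057
def tcp(th,r=.095,pen=0):
    u=-np.cos(th)*r+np.sin(th)*(.004-pen); z=hz+np.sin(th)*r+np.cos(th)*(.004-pen)
    u+=.0095
    return np.array([*(h+c*u),z+.066])
if __name__=='__main__':
    for th in np.arange(1.9,-.01,-.1): print(round(th,2),tcp(th).round(4))
    s=observe(); print(s['tool_pos'].round(4),s['tool_rot'].round(3),s['contact_force'].round(1))
E
python3 lid.py
```

```text
1.9 [ 0.5917 -0.0077  0.2116]
1.8 [ 0.5828 -0.0087  0.2146]
1.7 [ 0.5736 -0.0097  0.2167]
1.6 [ 0.5642 -0.0107  0.2178]
1.5 [ 0.5547 -0.0118  0.218 ]
1.4 [ 0.5453 -0.0128  0.2173]
1.3 [ 0.536  -0.0138  0.2156]
1.2 [ 0.5269 -0.0148  0.213 ]
1.1 [ 0.5182 -0.0158  0.2095]
1.0 [ 0.5098 -0.0167  0.2051]
0.9 [ 0.5019 -0.0176  0.1999]
0.8 [ 0.4945 -0.0184  0.1939]
0.7 [ 0.4878 -0.0192  0.1873]
0.6 [ 0.4818 -0.0198  0.1799]
0.5 [ 0.4765 -0.0204  0.1721]
0.4 [ 0.472  -0.0209  0.1637]
0.3 [ 0.4684 -0.0213  0.1549]
0.2 [ 0.4657 -0.0216  0.1458]
0.1 [ 0.4639 -0.0218  0.1365]
-0.0 [ 0.463  -0.0219  0.127 ]
[ 0.6157 -0.0022  0.2165] [ 3.138  0.012 -3.023] [ 0.3  0.5 -0.9]
```

{"fn": "apply_moves", "kwargs": {"motion": [{"offset": [6, 0, 0], "rotation": [0, 0, 0]}, {"offset": [6, 0, 0], "rotation": [0, 0, 0]}, {"offset": [6, 0, 0], "rotation": [0, 0, 0]}, {"offset": [6, 0, 0], "rotation": [0, 0, 0]}, {"offset": [6, 0, 0], "rotation": [0, 0, 0]}, {"offset": [6, 0, 0], "rotation": [0, 0, 0]}, {"offset": [6, 0, 0], "rotation": [0, 0, 0]}, {"offset": [6, 0, 0], "rotation": [0, 0, 0]}, {"offset": [6, 0, 0], "rotation": [0, 0, 0]}, {"offset": [3, 0, 0], "rotation": [0, 0, 0]}]}}

```text
time: 5.07
tool_pos: [0.5554, -0.0095, 0.2219]
tool_rot: [3.141, 0.023, -3.022]
contact_force: [0.6, 0.3, -0.0]
opening: 0.0005
```

```bash
python3 - <<'E'
from look import *
from plan import *
p=snap('side','c')
go([.5182,-.014,.2095],3.25,5)
E
```

```text
at [ 0.5551 -0.0095  0.2218] [ 3.14   0.023 -3.022] t 5.12 F [0.5 0.2 0.2]
0 [7.5, -0.0, 2.3] [0.0003, 0.0045, 0.0022]
1 [7.5, -0.0, 2.3] [0.0003, 0.0045, 0.0022]
2 [7.5, -0.1, 2.4] [0.0003, 0.0045, 0.0022]
3 [7.5, -0.1, 2.4] [0.0003, 0.0045, 0.0022]
4 [7.4, -0.1, 2.4] [0.0003, 0.0045, 0.0022]
```

View pics/c_side.png

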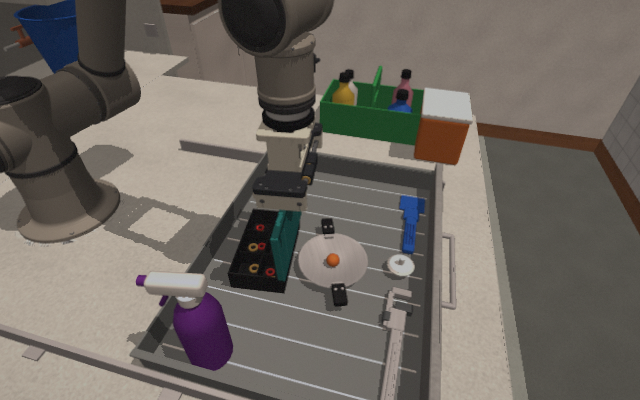

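The lid, with its top edge at (280,212), is now about upright, so the push works. I'll follow the arc down.

```bash
python3 - <<'E'
from lid import *
P=[tcp(t)+[0,.003,-.001] for t in (1.4,1.3,1.2,1.1,1.0,.9,.8,.7,.6,.5,.4)]
r=Ro.from_euler('xyz',[np.pi,0,3.255])
q=observe()['tool_pos']
for x in P: print((r.inv().apply(x-q)*1000).round(1)); q=x
E
```

```text
[9.8 0.8 5.5]
[9.4 0.  1.7]
[9.1 0.  2.6]
[8.8 0.  3.5]
[8.4 0.  4.4]
[8.  0.  5.2]
[7.4 0.  6. ]
[6.8 0.  6.7]
[6.1 0.  7.3]
[5.3 0.  7.9]
[4.5 0.  8.4]
```

{"fn": "apply_moves", "kwargs": {"motion": [{"offset": [5, 0, 3], "rotation": [0, 0.008, 0]}, {"offset": [5, 0, 3], "rotation": [0, 0.008, 0]}, {"offset": [9, 0, 2], "rotation": [0, 0.005, 0]}, {"offset": [9, 0, 3], "rotation": [0, 0.005, 0]}, {"offset": [9, 0, 4], "rotation": [0, 0.002, 0]}, {"offset": [8, 0, 4], "rotation": [0, 0.002, 0]}, {"offset": [8, 0, 5], "rotation": [0, 0.002, 0]}, {"offset": [7, 0, 6], "rotation": [0, 0.002, 0]}, {"offset": [7, 0, 7], "rotation": [0, 0.002, 0]}]}}

```text
time: 5.87
tool_pos: [0.4854, -0.0182, 0.182]
tool_rot: [3.141, -0.016, -3.021]
contact_force: [0.8, 0.1, -0.7]
opening: 0.0005
```

```bash
python3 - <<'E'
from look import *
from lid import *
p=snap('side','d')
s=observe();print(s['tool_rot'].round(3),s['contact_force'].round(1))
P=[tcp(t)+[0,.003,-.001] for t in (.6,.5,.4,.35,.3,.25,.2,.15,.1,.05,0)]
r=Ro.from_euler('xyz',[np.pi,0,3.255])
q=s['tool_pos'];print(q)
for x in P: print((r.inv().apply(x-q)*1000).round(1)); q=x
E
```

```text
[ 3.14  -0.02  -3.021] [-1.7 -0.4 -1.5]
[ 0.48337105 -0.0180313   0.18044555]
[1.5 1.4 1.5]
[5.3 0.  7.9]
[4.5 0.  8.4]
[1.9 0.  4.3]
[1.7 0.  4.4]
[1.5 0.  4.5]
[1.3 0.  4.6]
[1.  0.  4.6]
[0.8 0.  4.7]
[0.6 0.  4.7]
[0.3 0.  4.7]
```

View pics/d_side.png

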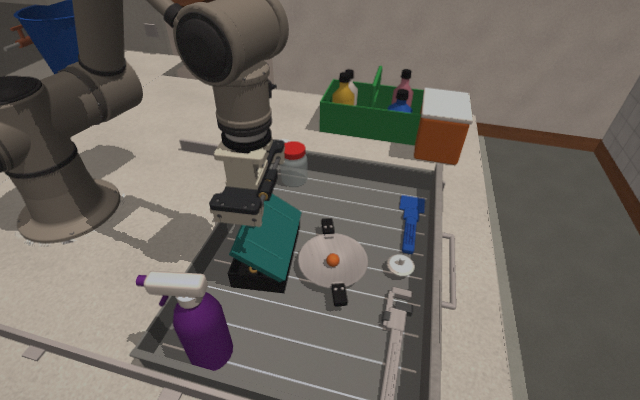

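The lid, between (240,240) and (300,215), is at about 0.6 rad and tracking the plan. I'll continue slowly.

{"fn": "apply_moves", "kwargs": {"motion": [{"offset": [3, 0, 5], "rotation": [0, -0.004, 0]}, {"offset": [5, 0, 8], "rotation": [0, -0.004, 0]}, {"offset": [4, 0, 7], "rotation": [0, -0.003, 0]}, {"offset": [2, 0, 5], "rotation": [0, -0.003, 0]}, {"offset": [2, 0, 5], "rotation": [0, -0.003, 0]}, {"offset": [1, 0, 4], "rotation": [0, -0.003, 0]}, {"offset": [1, 0, 4], "rotation": [0, 0, 0]}, {"offset": [1, 0, 4], "rotation": [0, 0, 0]}, {"offset": [0, 0, 0], "rotation": [0, 0, 0]}]}}

```text
time: 6.67
tool_pos: [0.4629, -0.0205, 0.1348]
tool_rot: [3.14, -0.001, -3.021]
contact_force: [0.4, -0.1, 0.5]
opening: 0.0008
```

{"fn": "apply_moves", "kwargs": {"motion": [{"offset": [0, 0, 2], "rotation": [0, 0, 0]}, {"offset": [0, 0, 2], "rotation": [0, 0, 0]}, {"offset": [0, 0, 2], "rotation": [0, 0, 0]}, {"offset": [0, 0, 1], "rotation": [0, 0, 0]}, {"offset": [0, 0, 1], "rotation": [0, 0, 0]}]}}

```text
time: 7.08
tool_pos: [0.4635, -0.0205, 0.1269]
tool_rot: [3.14, -0.0, -3.021]
contact_force: [-4.9, 1.0, 21.3]
opening: 0.0005
```

```bash
python3 -c "
from cell import *
s=observe();print(s['tool_pos'],s['contact_force'])"
```

```text
[ 0.46345501 -0.02052468  0.1268896 ] [-4.92442213  0.96635292 21.30061467]
```

A contact force of 21 N at tip height 0.061 means the lid is shut. I'll hold a moment, then retreat up and look.

{"fn": "apply_moves", "kwargs": {"motion": [{"offset": [0, 0, 0], "rotation": [0, 0, 0]}, {"offset": [0, 0, 0], "rotation": [0, 0, 0]}, {"offset": [0, 0, 0], "rotation": [0, 0, 0]}, {"offset": [0, 0, -10], "rotation": [0, 0, 0]}, {"offset": [0, 0, -20], "rotation": [0, 0, 0]}, {"offset": [0, 0, -30], "rotation": [0, 0, 0]}, {"offset": [0, 0, -30], "rotation": [0, 0, 0]}, {"offset": [0, 0, -20], "rotation": [0, 0, 0]}, {"offset": [0, 0, 0], "rotation": [0, 0, 0]}]}}

```text
time: 7.83
tool_pos: [0.4629, -0.0205, 0.2401]
tool_rot: [3.139, -0.004, -3.021]
contact_force: [0.4, -0.1, 0.0]
opening: 0.0006
```

```bash
python3 - <<'E'
from look import *
from plan import *
for n in ('side','top'):
  p=snap(n,'e')
  for q in ['lid_tab','handle_a','dish','dish_middle','ball_center']:
    print(q,[(np.round(d['location'],3).tolist(),round(d['score'],2)) for d in tip_of(q,p)][:3])
s=observe();print(s['tool_pos'],s['tool_rot'],s['time'],s['qpos'])
for n in ('side','top'):
    im=cv2.imread(f'pics/e_{n}.png')
    im=im[150:350,200:460] if n=='side' else im[90:270,225:465]
    cv2.imwrite(f'pics/ez_{n}.png',cv2.resize(im,None,fx=3,fy=3,interpolation=cv2.INTER_CUBIC))
E
```

```text
lid_tab [([0.443, -0.028, 0.061], 0.71)]
handle_a [([0.653, -0.093, 0.038], 0.94), ([0.6, 0.064, 0.038], 0.84)]
dish [([0.628, -0.01, 0.014], 0.88), ([0.653, -0.093, 0.039], 0.68)]
dish_middle [([0.633, -0.011, 0.017], 0.97), ([0.63, -0.009, 0.016], 0.54)]
ball_center [([0.626, -0.015, 0.031], 0.66)]
lid_tab [([0.628, -0.013, 0.03], 0.75), ([0.761, 0.012, 0.011], 0.43)]
handle_a [([0.6, 0.065, 0.038], 0.86), ([0.66, -0.088, 0.038], 0.72)]
dish [([0.628, -0.018, 0.015], 0.78)]
dish_middle [([0.628, -0.014, 0.018], 0.83), ([0.475, 0.227, 0.013], 0.37)]
ball_center [([0.628, -0.014, 0.029], 0.54), ([0.393, 0.004, 0.067], 0.15)]
[ 0.46119485 -0.02017268  0.23611889] [ 3.13610599 -0.0117967  -3.02098548] 8.4333 [-2.10725062e-01  2.90693228e-01  1.76852599e+00  1.51940587e-03
  1.09531375e+00 -1.90280048e+00]
```

View pics/ez_side.png

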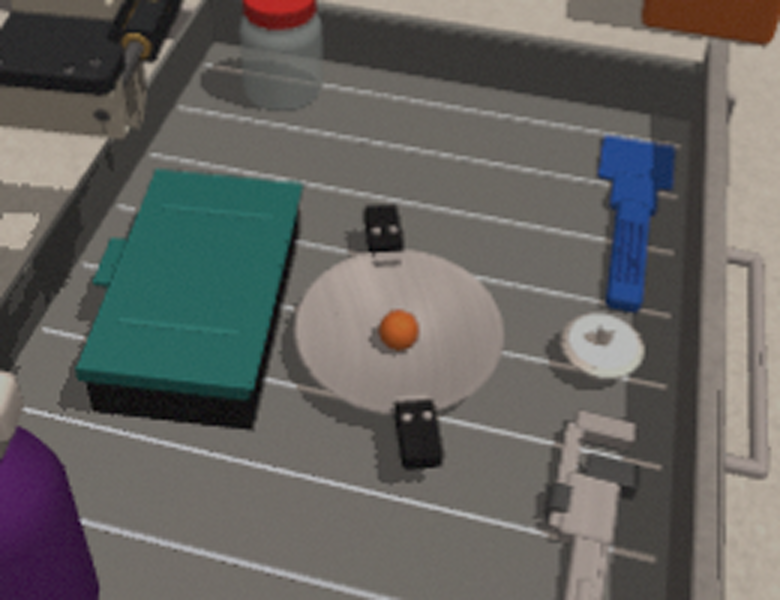

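View pics/ez_top.png

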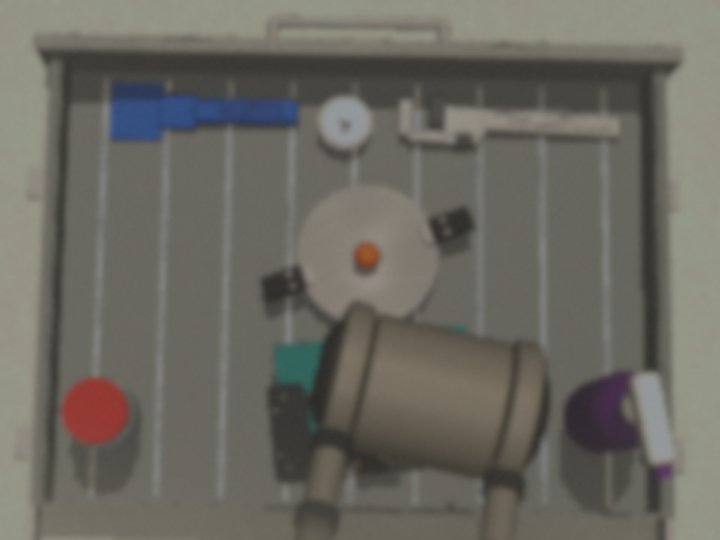

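The lid lies flat and shut on the case, the teal block at zoom (190,285) in the side view. The dish hasn't moved. In the top zoom handle_a is at (284,284) and handle_b at (452,224). I'll refine these with my own back-projection and also get the drawer yaw.

```bash
python3 - <<'E'
from look import *
from plan import *
P={n:read_camera(n) for n in('side','top')}
def bp(n,uv,z):
    p=P[n]; x=cv2.undistortPoints(np.array([[uv]],float),p['camera_matrix'],np.array(p['D'])).ravel()
    R=np.array(p['R']);o=-R.T@p['t'];d=R.T@[*x,1];return (o+d*(z-o[2])/d[2])[:2].round(4)
# dark blobs
for n,boxes in(('top',[(308,172,330,196),(362,152,386,176)]),('side',[(318,215,338,236),(328,282,350,310)])):
    g=P[n]['img'].astype(int).max(2)
    for b in boxes:
        s=g[b[1]:b[3],b[0]:b[2]]; m=(s<60).astype(np.uint8)
        k,l,st,c=cv2.connectedComponentsWithStats(m); i=1+st[1:,4].argmax()
        uv=c[i]+[b[0],b[1]]; print(n,b,uv.round(1),st[i,4],'->',bp(n,uv,.042))
for a,b in(((240,106),(450,107)),):
    print('front',bp('top',a,.082),bp('top',b,.082))
for a,b in(((107,85),(90,498)),((292,85),(287,498)),((416,85),(417,498)),((605,90),(609,498))):
    f=lambda q:(q[0]/3+225,q[1]/3+90); A,B=bp('top',f(a),.015),bp('top',f(b),.015);d=A-B;print('rib',A,B,np.arctan2(d[1],d[0]).round(3))
E
```

```text
top (308, 172, 330, 196) [316.6 185.6] 56 -> [0.5984 0.0725]
top (362, 152, 386, 176) [377.7 164. ] 46 -> [ 0.6631 -0.0971]
side (318, 215, 338, 236) [327.  226.1] 158 -> [0.6006 0.0625]
side (328, 282, 350, 310) [338.9 295.4] 286 -> [ 0.6602 -0.0949]
front [0.8107 0.2892] [ 0.8203 -0.2925]
rib [0.7965 0.239 ] [0.4009 0.2398] -0.002
rib [0.8001 0.0601] [0.4049 0.0573] 0.007
rib [ 0.8027 -0.0598] [ 0.4074 -0.0632] 0.009
rib [ 0.8018 -0.2429] [ 0.4108 -0.2415] -0.004
```

```bash
python3 -c "
from plan import *
go([0.601,0.065,0.22],1.92,12)"
```

```text
at [ 0.4613 -0.0202  0.2363] [ 3.136 -0.011 -3.021] t 8.53 F [0.3 0.5 0.1]
0 [-12.4, 5.6, 1.3] [-0.0003, -0.0011, 0.1118]
1 [-11.7, 7.0, 1.3] [-0.0003, -0.0011, 0.1118]
2 [-10.9, 8.3, 1.3] [-0.0003, -0.0011, 0.1118]
3 [-9.9, 9.4, 1.3] [-0.0003, -0.0011, 0.1118]
4 [-8.8, 10.5, 1.3] [-0.0003, -0.0011, 0.1118]
5 [-7.5, 11.4, 1.3] [-0.0003, -0.0011, 0.1118]
6 [-6.2, 12.1, 1.3] [-0.0003, -0.0011, 0.1118]
7 [-4.8, 12.8, 1.3] [-0.0003, -0.0011, 0.1118]
8 [-3.4, 13.2, 1.3] [-0.0003, -0.0011, 0.1118]
9 [-1.9, 13.5, 1.4] [-0.0003, -0.0011, 0.1118]
10 [-0.4, 13.6, 1.4] [-0.0003, -0.0011, 0.1118]
11 [1.2, 13.6, 1.4] [-0.0003, -0.0011, 0.1118]
```

{"fn": "apply_moves", "kwargs": {"motion": [{"offset": [-12, 6, 1], "rotation": [0, 0, 0.11]}, {"offset": [-12, 7, 1], "rotation": [0, 0, 0.11]}, {"offset": [-11, 8, 1], "rotation": [0, 0, 0.11]}, {"offset": [-10, 9, 1], "rotation": [0, 0, 0.11]}, {"offset": [-9, 10, 1], "rotation": [0, 0, 0.11]}, {"offset": [-8, 11, 1], "rotation": [0, 0, 0.11]}, {"offset": [-6, 12, 1], "rotation": [0, 0, 0.11]}, {"offset": [-5, 13, 1], "rotation": [0, 0, 0.11]}, {"offset": [-3, 13, 1], "rotation": [0, 0, 0.11]}, {"offset": [-2, 13, 1], "rotation": [0, 0, 0.11]}, {"offset": [0, 13, 1], "rotation": [0, 0, 0.11]}, {"offset": [0, 0, 0], "rotation": [0, 0, 0]}], "grip": 0.46}}

```text
time: 9.53
tool_pos: [0.5945, 0.0579, 0.2226]
tool_rot: [-3.132, -0.009, 1.991]
contact_force: [-1.6, -0.4, -0.0]
opening: 0.0496
```

```bash
python3 -c "
from plan import *
go([0.601,0.065,0.16],1.92,5)"
```

```text
at [0.5945 0.0579 0.2226] [-3.132 -0.009  1.991] t 9.53 F [-1.6 -0.4 -0. ]
0 [0.6, 1.9, 12.5] [-0.0021, -0.0016, 0.0142]
1 [0.7, 1.9, 12.5] [-0.0021, -0.0016, 0.0142]
2 [0.7, 1.8, 12.5] [-0.0021, -0.0016, 0.0142]
3 [0.8, 1.8, 12.5] [-0.0021, -0.0016, 0.0142]
4 [0.8, 1.8, 12.5] [-0.0021, -0.0016, 0.0142]
```

{"fn": "apply_moves", "kwargs": {"motion": [{"offset": [1, 2, 12], "rotation": [-0.002, -0.002, 0.01]}, {"offset": [1, 2, 12], "rotation": [-0.002, -0.002, 0.01]}, {"offset": [1, 2, 12], "rotation": [-0.002, -0.002, 0.01]}, {"offset": [1, 1, 12], "rotation": [-0.002, -0.002, 0.01]}, {"offset": [1, 1, 8], "rotation": [0, 0, 0]}, {"offset": [0, 0, 0], "rotation": [0, 0, 0]}, {"offset": [0, 0, 0], "rotation": [0, 0, 0]}]}}

```text
time: 10.12
tool_pos: [0.5979, 0.0649, 0.1644]
tool_rot: [-3.138, 0.0, 1.97]
contact_force: [0.4, -0.2, 0.3]
opening: 0.0498
```

```bash
python3 - <<'E'
from look import *
from plan import *
p=snap('side','f')
for q in ['handle_a','dish_middle']:
    print(q,[(np.round(d['location'],3).tolist(),round(d['score'],2)) for d in tip_of(q,p)][:3])
go([0.601,0.065,0.088],1.92,8)
im=cv2.imread('pics/f_side.png')[100:320,200:440]; cv2.imwrite('pics/fz.png',cv2.resize(im,None,fx=2.7,fy=2.7))
E
```

```text
handle_a [([0.655, -0.093, 0.038], 0.75), ([0.5, -0.018, 0.017], 0.39)]
dish_middle [([0.631, -0.011, 0.016], 0.9), ([0.494, -0.016, 0.016], 0.69)]
at [0.5984 0.0649 0.1652] [-3.140e+00  1.000e-03  1.968e+00] t 10.27 F [ 0.3 -0.1  0.3]
0 [-0.1, 0.3, 9.6] [-0.0002, 0.0001, 0.0061]
1 [-0.1, 0.3, 9.6] [-0.0002, 0.0001, 0.0061]
2 [-0.1, 0.3, 9.6] [-0.0002, 0.0001, 0.0061]
3 [-0.1, 0.3, 9.6] [-0.0002, 0.0001, 0.0061]
4 [-0.1, 0.3, 9.6] [-0.0002, 0.0001, 0.0061]
5 [-0.1, 0.3, 9.6] [-0.0002, 0.0001, 0.0061]
6 [-0.1, 0.3, 9.6] [-0.0002, 0.0001, 0.0061]
7 [-0.1, 0.3, 9.6] [-0.0002, 0.0001, 0.0061]
```

View pics/fz.png

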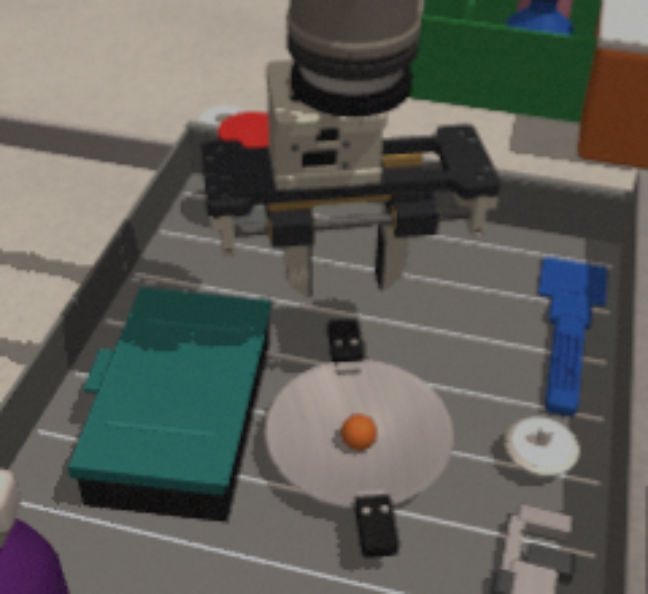

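The fingers at zoom (300,265) and (392,260) straddle handle_a at (345,340). Continuing down.

{"fn": "apply_moves", "kwargs": {"motion": [{"offset": [0, 0.5, 10], "rotation": [0, 0, 0.006]}, {"offset": [0, 0.5, 10], "rotation": [0, 0, 0.006]}, {"offset": [0, 0.5, 10], "rotation": [0, 0, 0.006]}, {"offset": [0, 0.5, 10], "rotation": [0, 0, 0.006]}, {"offset": [0, 0, 9], "rotation": [0, 0, 0.006]}, {"offset": [0, 0, 9], "rotation": [0, 0, 0.006]}, {"offset": [0, 0, 5], "rotation": [0, 0, 0.006]}, {"offset": [0, 0, 2], "rotation": [0, 0, 0]}, {"offset": [0, 0, 0], "rotation": [0, 0, 0]}]}}

```text
time: 11.02
tool_pos: [0.6004, 0.0654, 0.0933]
tool_rot: [-3.14, 0.001, 1.923]
contact_force: [-0.7, 0.2, -0.5]
opening: 0.0488
```

```bash
python3 - <<'E'
from look import *
from plan import *
p=snap('side','g')
go([0.601,0.065,0.087],1.92,2)
im=cv2.imread('pics/g_side.png')[130:320,220:420]; cv2.imwrite('pics/gz.png',cv2.resize(im,None,fx=3,fy=3))
E
```

```text
at [0.6005 0.0654 0.0936] [-3.140e+00  1.000e-03  1.923e+00] t 11.07 F [-0.3  0.2  0.2]
0 [-0.2, 0.2, 3.3] [-0.0006, 0.0007, 0.0013]
1 [-0.2, 0.2, 3.3] [-0.0006, 0.0007, 0.0013]
```

View pics/gz.png

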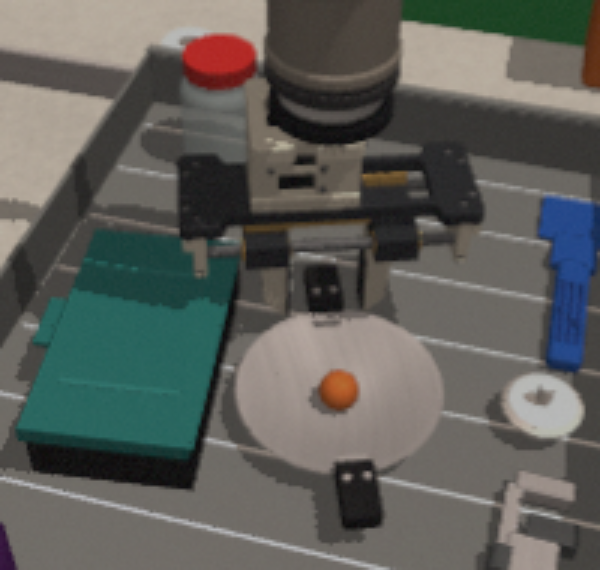

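The handle at zoom (323,288) is centred between the fingers. I'll lower the last few millimetres and close in stages so the ball isn't jolted.

{"fn": "apply_moves", "kwargs": {"motion": [{"offset": [0, 0, 3], "rotation": [0, 0, 0]}, {"offset": [0, 0, 3], "rotation": [0, 0, 0]}, {"offset": [0, 0, 0], "rotation": [0, 0, 0]}, {"offset": [0, 0, 0], "rotation": [0, 0, 0]}], "grip": 0.66, "grip_force": 5}}

```text
time: 11.4
tool_pos: [0.6014, 0.0653, 0.0885]
tool_rot: [3.14, 0.002, 1.923]
contact_force: [0.2, 0.3, -0.3]
opening: 0.0319
```

{"fn": "apply_moves", "kwargs": {"motion": [{"offset": [0, 0, 0], "rotation": [0, 0, 0]}, {"offset": [0, 0, 0], "rotation": [0, 0, 0]}], "grip": 0.7}}

```text
time: 11.57
tool_pos: [0.6016, 0.0654, 0.0889]
tool_rot: [3.139, 0.003, 1.923]
contact_force: [-0.2, -0.6, 0.2]
opening: 0.0275
```

{"fn": "apply_moves", "kwargs": {"motion": [{"offset": [0, 0, 0], "rotation": [0, 0, 0]}, {"offset": [0, 0, 0], "rotation": [0, 0, 0]}], "grip": 0.73}}

```text
time: 11.73
tool_pos: [0.6017, 0.0654, 0.0893]
tool_rot: [3.139, 0.003, 1.923]
contact_force: [0.6, -0.7, 0.3]
opening: 0.0252
```

{"fn": "apply_moves", "kwargs": {"motion": [{"offset": [0, 0, 0], "rotation": [0, 0, 0]}, {"offset": [0, 0, 0], "rotation": [0, 0, 0]}, {"offset": [0, 0, 0], "rotation": [0, 0, 0]}], "grip": 0.76}}

```text
time: 11.98
tool_pos: [0.6015, 0.0653, 0.0893]
tool_rot: [3.139, 0.003, 1.923]
contact_force: [-0.2, 0.3, -0.1]
opening: 0.0239
```

{"fn": "apply_moves", "kwargs": {"motion": [{"offset": [0, 0, 0], "rotation": [0, 0, 0]}, {"offset": [0, 0, 0], "rotation": [0, 0, 0]}, {"offset": [0, 0, 0], "rotation": [0, 0, 0]}], "grip": 1, "grip_force": 25}}

```text
time: 12.23
tool_pos: [0.6016, 0.0653, 0.0894]
tool_rot: [3.139, 0.003, 1.923]
contact_force: [-1.0, 0.2, -1.0]
opening: 0.0239
```

{"fn": "apply_moves", "kwargs": {"motion": [{"offset": [0, 0, 0], "rotation": [0, 0, 0]}, {"offset": [0, 0, 0], "rotation": [0, 0, 0]}, {"offset": [0, 0, 0], "rotation": [0, 0, 0]}], "grip": 1, "grip_force": 50}}

```text
time: 12.48
tool_pos: [0.6015, 0.0653, 0.0893]
tool_rot: [3.139, 0.003, 1.923]
contact_force: [-0.6, -0.2, 0.2]
opening: 0.0235
```

```bash
cat > chk.py <<'E'
from look import *
from plan import *
import sys
t=sys.argv[1]
p=snap('side',t)
for q in ['handle_b','dish_middle','ball_center']:
    print(q,[(np.round(d['location'],3).tolist(),round(d['score'],2)) for d in tip_of(q,p)][:3])
s=observe();print(s['tool_pos'].round(4),s['tool_rot'].round(3),s['contact_force'].round(1),s['torque'].round(2),s['opening'],s['time'])
E
python3 chk.py h
```

```text
handle_b [([0.654, -0.092, 0.038], 0.96), ([0.604, 0.065, 0.037], 0.79)]
dish_middle [([0.633, -0.008, 0.015], 0.87)]
ball_center [([0.628, -0.01, 0.032], 0.49)]
[0.6016 0.0653 0.0893] [3.139e+00 3.000e-03 1.923e+00] [ 0.6 -0.   0.8] [-0.11  0.07 -0.01] 0.023079219094311963 12.6833
```

View pics/h_side.png

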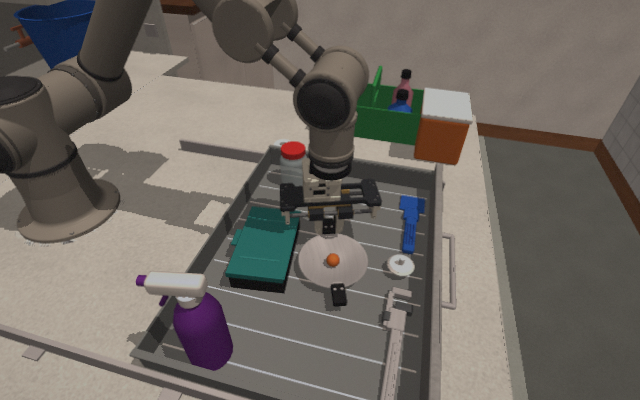

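The handle is held (opening about 23 mm), and the ball at (333,260) is still in the middle. I'll lift a little and check for sag.

{"fn": "apply_moves", "kwargs": {"motion": [{"offset": [0, 0, -1], "rotation": [0, 0, 0]}, {"offset": [0, 0, -2], "rotation": [0, 0, 0]}, {"offset": [0, 0, -3], "rotation": [0, 0, 0]}, {"offset": [0, 0, -3], "rotation": [0, 0, 0]}, {"offset": [0, 0, -3], "rotation": [0, 0, 0]}, {"offset": [0, 0, -2], "rotation": [0, 0, 0]}, {"offset": [0, 0, -1], "rotation": [0, 0, 0]}, {"offset": [0, 0, 0], "rotation": [0, 0, 0]}]}}

```text
time: 13.35
tool_pos: [0.6007, 0.0656, 0.1049]
tool_rot: [3.141, 0.001, 1.922]
contact_force: [0.4, 0.4, -1.5]
opening: 0.0235
```

```bash
python3 chk.py i; python3 -c "
import cv2
im=cv2.imread('pics/i_side.png')[170:320,240:420]; cv2.imwrite('pics/iz.png',cv2.resize(im,None,fx=3.5,fy=3.5))"
```

```text
handle_b [([0.653, -0.094, 0.054], 0.71), ([0.604, 0.066, 0.052], 0.61)]
dish_middle [([0.63, -0.01, 0.033], 0.95)]
ball_center [([0.626, -0.011, 0.046], 0.72)]
[0.6005 0.0655 0.1044] [-3.141e+00  1.000e-03  1.922e+00] [ 0.2  0.7 -1.7] [ 0.14  0.09 -0.01] 0.0236243879133778 13.55
```

View pics/iz.png

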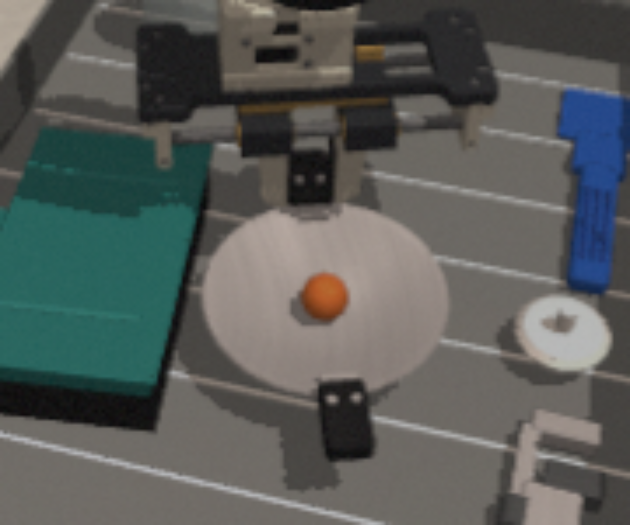

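The dish is level (handles at z 0.052 and 0.054), and the ball at zoom (325,297) is in the middle. I'll lift smoothly.

{"fn": "apply_moves", "kwargs": {"motion": [{"offset": [0, 0, -2], "rotation": [0, 0, 0]}, {"offset": [0, 0, -4], "rotation": [0, 0, 0]}, {"offset": [0, 0, -7], "rotation": [0, 0, 0]}, {"offset": [0, 0, -9], "rotation": [0, 0, 0]}, {"offset": [0, 0, -9], "rotation": [0, 0, 0]}, {"offset": [0, 0, -9], "rotation": [0, 0, 0]}, {"offset": [0, 0, -9], "rotation": [0, 0, 0]}, {"offset": [0, 0, -8], "rotation": [0, 0, 0]}, {"offset": [0, 0, -6], "rotation": [0, 0, 0]}, {"offset": [0, 0, -4], "rotation": [0, 0, 0]}, {"offset": [0, 0, -2], "rotation": [0, 0, 0]}, {"offset": [0, 0, -1], "rotation": [0, 0, 0]}]}}

```text
time: 14.55
tool_pos: [0.6009, 0.0657, 0.1837]
tool_rot: [3.139, 0.002, 1.922]
contact_force: [-0.2, -0.8, -2.3]
opening: 0.0239
```

```bash
python3 chk.py j
```

```text
handle_b [([0.651, -0.095, 0.13], 0.95), ([0.601, 0.064, 0.132], 0.84)]
dish_middle [([0.63, -0.01, 0.113], 0.8)]
ball_center [([0.498, -0.017, 0.017], 0.67), ([0.628, -0.011, 0.125], 0.57)]
[0.6005 0.0656 0.1827] [3.141e+00 1.000e-03 1.922e+00] [ 0.2 -0.1 -2.6] [0.07 0.13 0.01] 0.02321335590080375 14.75
```

View pics/j_side.png

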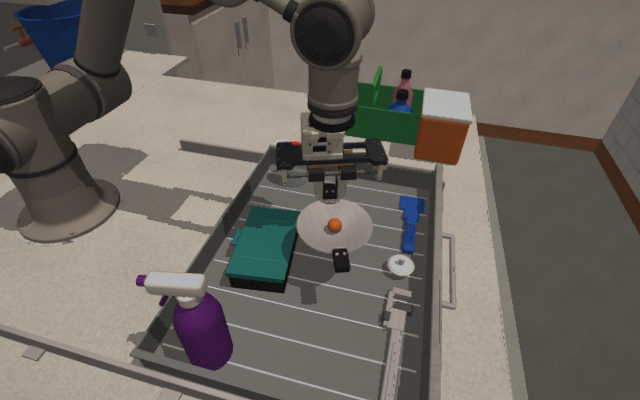

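The dish is level, with the ball at (334,225) in its middle. I'll raise it another 70 mm.

{"fn": "apply_moves", "kwargs": {"motion": [{"offset": [0, 0, -2], "rotation": [0, 0, 0]}, {"offset": [0, 0, -4], "rotation": [0, 0, 0]}, {"offset": [0, 0, -7], "rotation": [0, 0, 0]}, {"offset": [0, 0, -9], "rotation": [0, 0, 0]}, {"offset": [0, 0, -9], "rotation": [0, 0, 0]}, {"offset": [0, 0, -9], "rotation": [0, 0, 0]}, {"offset": [0, 0, -9], "rotation": [0, 0, 0]}, {"offset": [0, 0, -7], "rotation": [0, 0, 0]}, {"offset": [0, 0, -4], "rotation": [0, 0, 0]}, {"offset": [0, 0, -2], "rotation": [0, 0, 0]}, {"offset": [0, 0, -1], "rotation": [0, 0, 0]}, {"offset": [0, 0, 0], "rotation": [0, 0, 0]}]}}

```text
time: 15.75
tool_pos: [0.6005, 0.0657, 0.2531]
tool_rot: [3.14, 0.002, 1.922]
contact_force: [0.2, -0.1, -3.8]
opening: 0.0237
```

{"fn": "apply_moves", "kwargs": {"motion": [{"offset": [0, -1, 0], "rotation": [0, 0, -0.012]}, {"offset": [0, -2, 0], "rotation": [0, 0, -0.024]}, {"offset": [0, -3, 0], "rotation": [0, 0, -0.036]}, {"offset": [0, -3, 0], "rotation": [0, 0, -0.036]}, {"offset": [0, -3, 0], "rotation": [0, 0, -0.036]}, {"offset": [0, -3, 0], "rotation": [0, 0, -0.036]}, {"offset": [0, -3, 0], "rotation": [0, 0, -0.036]}, {"offset": [0, -3, 0], "rotation": [0, 0, -0.036]}, {"offset": [0, -3, 0], "rotation": [0, 0, -0.036]}, {"offset": [0, -2, 0], "rotation": [0, 0, -0.024]}, {"offset": [0, -1, 0], "rotation": [0, 0, -0.012]}, {"offset": [0, 0, 0], "rotation": [0, 0, 0]}]}}

```text
time: 16.75
tool_pos: [0.5725, 0.052, 0.2461]
tool_rot: [-3.131, -0.008, 2.27]
contact_force: [-1.1, 0.2, -2.7]
opening: 0.0236
```

```bash
python3 chk.py k
```

```text
handle_b [([0.571, 0.052, 0.193], 0.85), ([0.673, -0.077, 0.19], 0.56)]
dish_middle [([0.625, -0.009, 0.17], 0.98)]
ball_center [([0.626, -0.008, 0.19], 0.65)]
[0.5729 0.0521 0.2464] [-3.132 -0.007  2.269] [ 0.1  1.1 -2.3] [ 0.1   0.14 -0.01] 0.02346439834892459 16.95
```

View pics/k_side.png

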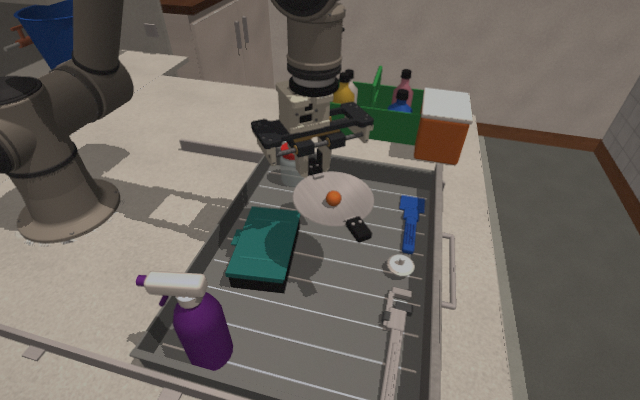

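The dish is a third of the way round, level and with the ball central at (334,198). Continuing, with a small tilt correction.

```bash
python3 -c "
from plan import *
y=observe()['tool_rot'][2]
go([0.5729,0.0521,0.25],y,1)"
```

```text
at [0.5729 0.0521 0.2464] [-3.132 -0.007  2.269] t 16.95 F [ 0.1  1.1 -2.3]
0 [-0.0, -0.0, -3.6] [-0.0097, -0.0071, 0.0]
```

{"fn": "apply_moves", "kwargs": {"motion": [{"offset": [0, -1, 0], "rotation": [-0.001, -0.001, -0.012]}, {"offset": [0, -2, 0], "rotation": [-0.001, -0.001, -0.024]}, {"offset": [0, -3, -0.5], "rotation": [-0.001, -0.001, -0.036]}, {"offset": [0, -4, -0.5], "rotation": [-0.001, -0.001, -0.048]}, {"offset": [0, -4, -0.5], "rotation": [-0.001, -0.001, -0.048]}, {"offset": [0, -4, -0.5], "rotation": [-0.001, -0.001, -0.048]}, {"offset": [0, -4, -0.5], "rotation": [-0.001, -0.001, -0.048]}, {"offset": [0, -4, -0.5], "rotation": [-0.001, -0.001, -0.048]}, {"offset": [0, -4, -0.5], "rotation": [-0.001, -0.001, -0.048]}, {"offset": [0, -3, 0], "rotation": [-0.001, -0.001, -0.036]}, {"offset": [0, -2, 0], "rotation": [0, 0, -0.024]}, {"offset": [0, -1, 0], "rotation": [0, 0, -0.012]}]}}

```text
time: 17.95
tool_pos: [0.5499, 0.0235, 0.2502]
tool_rot: [3.14, 0.003, 2.729]
contact_force: [-0.9, -0.2, -3.4]
opening: 0.0235
```

```bash
python3 chk.py l; python3 -c "
from plan import *
y=observe()['tool_rot'][2]
go([0.5447,-0.01,0.25],y,1);go([0.5447,-0.01,0.25],3.14,1)"
```

```text
handle_b [([0.552, 0.023, 0.197], 0.89), ([0.696, -0.048, 0.2], 0.59)]
dish_middle [([0.626, -0.009, 0.178], 0.96), ([0.759, 0.011, 0.014], 0.58), ([0.392, 0.003, 0.063], 0.27)]
ball_center [([0.622, -0.01, 0.191], 0.59), ([0.759, 0.011, 0.015], 0.26)]
[0.5501 0.0237 0.2501] [3.140e+00 3.000e-03 2.726e+00] [-0.1  0.1 -2.6] [0.14 0.19 0.  ] 0.023602874653480866 18.15
at [0.5501 0.0237 0.2501] [3.140e+00 3.000e-03 2.726e+00] t 18.15 F [-0.1  0.1 -2.6]
0 [-8.7, -33.0, 0.1] [0.0014, 0.0032, 0.0]
at [0.5501 0.0237 0.2501] [3.140e+00 3.000e-03 2.726e+00] t 18.15 F [-0.1  0.1 -2.6]
0 [-8.7, -33.0, 0.1] [0.0008, 0.0034, -0.4135]
```

{"fn": "apply_moves", "kwargs": {"motion": [{"offset": [0, -1, 0], "rotation": [0, 0, -0.012]}, {"offset": [0, -2, 0], "rotation": [0, 0, -0.024]}, {"offset": [0, -3, 0], "rotation": [0, 0, -0.036]}, {"offset": [0, -4, 0], "rotation": [0, 0, -0.046]}, {"offset": [0, -4, 0], "rotation": [0, 0, -0.046]}, {"offset": [0, -4, 0], "rotation": [0, 0, -0.046]}, {"offset": [0, -4, 0], "rotation": [0, 0, -0.046]}, {"offset": [0, -4, 0], "rotation": [0, 0, -0.046]}, {"offset": [0, -3, 0], "rotation": [0, 0, -0.036]}, {"offset": [0, -2, 0], "rotation": [0, 0, -0.024]}, {"offset": [0, -1, 0], "rotation": [0, 0, -0.012]}, {"offset": [0, 0, 0], "rotation": [0, 0, 0]}]}}

```text
time: 19.15
tool_pos: [0.5425, -0.0074, 0.2496]
tool_rot: [-3.141, 0.003, 3.125]
contact_force: [-0.1, -0.3, -3.1]
opening: 0.0236
```

{"fn": "apply_moves", "kwargs": {"motion": [{"offset": [0, 0, 0], "rotation": [0, 0, 0]}, {"offset": [0, 0, 0], "rotation": [0, 0, 0]}, {"offset": [0, 0, 0], "rotation": [0, 0, 0]}, {"offset": [0, 0, 0], "rotation": [0, 0, 0]}, {"offset": [0, 0, 0], "rotation": [0, 0, 0]}, {"offset": [0, 0, 0], "rotation": [0, 0, 0]}]}}

```text
time: 19.65
tool_pos: [0.5426, -0.0068, 0.2495]
tool_rot: [-3.141, 0.003, 3.123]
contact_force: [-0.7, -0.4, -2.5]
opening: 0.0234
```

```bash
python3 chk.py m; python3 - <<'E'
from look import *
import numpy as np
p=snap('top','m')
for q in ['handle_b','dish_middle','ball_center','dish']:
    print(q,[(np.round(d['location'],3).tolist(),round(d['score'],2)) for d in tip_of(q,p)][:3])
E
```

```text
handle_b [([0.703, -0.015, 0.196], 0.78), ([0.543, -0.01, 0.194], 0.66)]
dish_middle []
ball_center [([0.621, -0.009, 0.192], 0.54), ([0.55, -0.013, 0.058], 0.28)]
[ 0.5425 -0.0068  0.2495] [-3.141e+00  3.000e-03  3.124e+00] [-0.3 -0.5 -3.4] [ 0.01  0.18 -0.03] 0.02352255951916803 19.85
handle_b [([0.709, -0.008, 0.199], 0.78)]
dish_middle []
ball_center []
dish []
```

View pics/m_side.png

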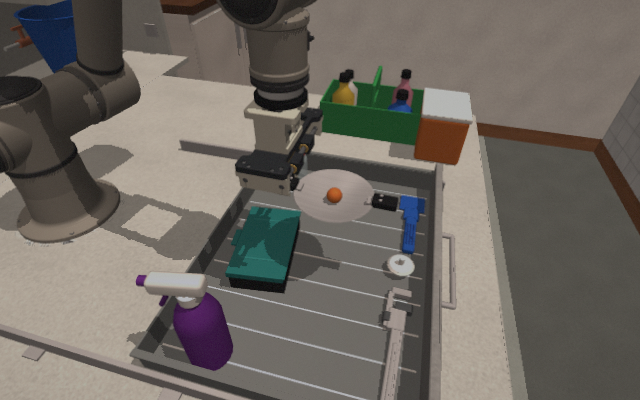

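View pics/m_top.png

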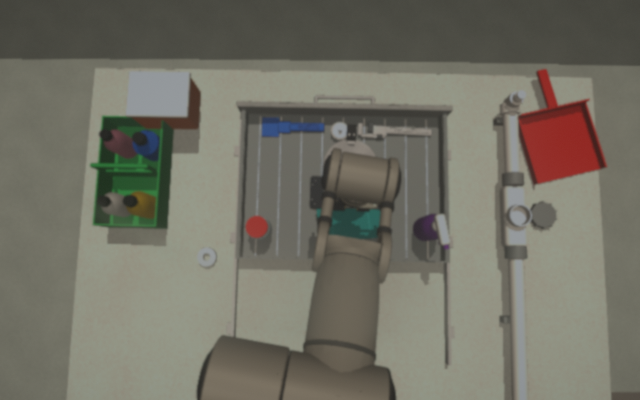

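The dish is level at about 0.16 m above the drawer floor, with the free handle at (385,202) pointing out over the front. The ball at (334,195) is in the middle, and the other things look undisturbed. Handing in.

```bash
python3 -c "
from cell import *
print(hand_in())"
```

```text
the job is handed in; nothing more can be done
None
```

I shut the seal-case lid, lifted the dish by handle_a and turned it until its free handle points out over the drawer front. I handed in at about 20 s with the arm still holding it there; no verdict was reported.

- **Lid:** it was pushed slowly along its arc and pressed down at about 21 N. It lay flat on the case in the side view.
- **Dish at the end:** it is level, with the two handles within about 2 mm of the same height. It sits about 0.16 m above the drawer floor and near the drawer's middle. Its long axis is about 0.02–0.05 rad off the drawer's x.
- **Grip:** the gripper is holding the handle at about 23.5 mm opening, with the grip set to 50 N.
- **Ball:** it showed in the middle of the dish in the side view, about 5 mm off at most.
- **Other things:** they look unmoved in both pictures; I did not measure them.

Two last checks came up short. The arm hid the dish from the top camera, and the network did not report the dish middle in the last pictures. The dish's final centre therefore comes from the tool pose, the handle positions and the side picture.

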